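# Roll down the deck planking

## Robot

A 6-joint arm with a two-finger parallel gripper is mounted at the origin on the work surface. World frame = base frame: x ahead of the robot, y to its left, z up, the work surface at z = 0. Lengths are in m, angles in rad, forces in N, time in s.
With the tool pointing down it reaches from about 0.3 to 0.75 m from the base axis. Payload 8.5 kg.
Tool frame: the origin (TCP) lies at the very end of the fingers, on their centre line; the grasp point (between the pads) lies grasp_offset behind it (grasp_offset is the distance from the TCP to the grasp point, in m); z points along the fingers, y is the line along which they close (so a half turn about z gives the same grasp; the last joint's range is limited). The gripper opens to 85 mm and grips with 20 to 120 N. Pads are 22 mm wide; open, the fingers measure 114 mm over their backs; the gripper's body (76 mm by 85 mm) begins 54 mm behind the grasp point. The pads swing forward as they close: fully open they stand 13 mm farther back than shut.
Start: joints at [-1.523, 0.381, 1.297, -0, 1.464, -0.215], TCP at [0.143, -0.531, 0.231] pointing down, gripper open.
Joint ranges: [-3.11, 3.11], [-0.89, 2.33], [0.22, 2.48], [-1.42, 4.56], [0.17, 2.85], [-2.88, 2.88]. Speed limits (rad/s): [2.39, 2.39, 3.14, 3.14, 3.14, 3.14].

## Interface

Orientations are given as a rotation vector (axis times angle).
In Python, from workcell import * gives the robot as it stands.
- The arm moves only by the tool carry_out, never from a script. Its argument "series" is a list of rows, each a list of 3 entries, a list of its own where there are three numbers: the turn, a rotation vector about the tool's x, y, z in degrees, then the shift along the tool's x, y, z in cm, then the finger opening in cm, from 0 to 8.54. In form: [[[ax, ay, az], [x, y, z], claw], ...]. A call has 1 to 12 rows; each row is the pose to reach, as a shift and turn from the pose commanded when the call began, along the tool's axes at that moment; what a row does not reach only later rows make up. A row lasts 1/8 s, in which the tool goes at most 62.5 mm and 10.7 degrees, less where a joint would pass 70% of its speed; a pose out of reach is approached as far as the arm can. A call with a gripper value outside its range is refused whole. The fingers move at their own pace and stop on an object; "grip_force" is the grip in N (left out, the last holds). Time passes only in rows, so rows that repeat a pose let the fingers close. It gives the time, the measured TCP pose, the force, the opening and the grip force at its end, in the units of the state.
- observe(): the state, without advancing time (a new reading comes with each control period).
- snapshot(name): name is "scene" or "top"; returns the picture (480x640x3 uint8, blue, green, red); there is no depth.
- camera_params(name): a dict with "K" (3x3 intrinsics, pixels), "dist_coeffs" ([k1, k2, p1, p2, k3] as OpenCV has them; the pictures are not rectified), "pose" (4x4, takes a point from camera to world coordinates). Camera axes: x right, y down, z forward; pixel columns grow to the right and rows downward; lengths in m; the calibration is good to about 2 mm. A picture is of the moment at which its call begins. camera_params takes no time and is no camera call.
- sign_off(): hands the job in; it is judged then, once.
The state is a dict: "time": time; "q": joint angles; "qvel": joint speeds; "joint_torque": joint torques, N m; "tcp_pos": TCP position; "eef_rot": TCP orientation; "contact_force": force on the tool from outside, world axes, zero at the start; "wrist_torque": the same for the moment, N m; "opening": finger opening in m; "finger_force": force on a finger pad.
Only numpy, scipy, OpenCV 4.12 (cv2) and the standard library are available. Lean on these libraries where they do the work, as an engineer would, in place of code of your own. Each camera call takes 0.05 s, during which the arm holds its last target. There are 200 camera calls.

## Task

Press down the newly laid deck planks by rolling the black rubber roller over them: stroke its top with a fingertip so that it rolls across the board, and leave it lying at rest on the green band, along the band. Push it only on its upper part, never low on its side, and do not pick it up or grip it. Leave everything else on the desk where it is, and finish with the hand clear.

Things in the scene. Friction and masses are not known exactly. Their poses are not given: they have to be found in the camera images.
- roller: loose black rubber roller, cylinder 60 mm across, 110 mm long, about 0.3 kg, a red ring near each end, brass end caps (5 mm axle studs). Origin at its centre, 30 mm above the board's face; own y = its axis; x and z turn as it rolls. No slip: a fingertip on its top moving 2 mm rolls it 1 mm. Slight rolling resistance: let go at 50 mm/s it coasts some 3 mm, at 100 mm/s some 12 mm.
- board: fixed pale board 300 x 160 x 6 mm, flat on the desk. Origin at the centre of its underside; x along its length towards the end with the green band, y across, z up. Dark deck planks are inlaid flush between x = -20 and 44 mm; the roller starts on the bare end, 45 to 100 mm on the -x side of the origin, its axis across the board within 3 degrees.
- band (a point): centre of the green band, on the board's upper face: a flat stripe 24 mm wide along the board's x and 156 mm long across it, 70 mm on the +x side of the board's origin. The roller belongs with its axis over this stripe and parallel to it.
- hull: pale basswood hull blank, loose, 107 x 32 x 22 mm, on the desk beside the board's -y edge. Origin at its underside near the middle; bow to +x. Leave alone.
- cork: brown cork plug, loose, upright, 28 mm across the top, 32 mm tall, on the desk beside the board's +y edge. Origin at the centre of its underside. Leave alone.
- flask: clear pear-shaped glass flask, loose, upright, 112 mm across, 185 mm tall, on the right of the desk. Origin at the centre of its underside. Leave alone.
- tweezers: long steel reach tweezers, loose, 262 x 13 x 8 mm, lying on the right of the desk. Origin at the middle of the underside, x along their length. Leave alone.
- jar: small amber glass jar with a blue cap, loose, 48 mm across, 55 mm tall, on the left. Origin at the centre of its underside. Leave alone.
- spool: wooden spool of blue thread, loose, 40 mm across, 38 mm tall, on the left. Origin at the centre of its underside. Leave alone.
Not all that is in view belongs to the job. Several things have the shape of the roller; the one meant has the colours described above.

How it is judged:
On the way:
1. the roller has rolled more than a quarter turn (past 115 degrees) on its way (angle between roller's own z axis and vertical above 2 rad and angle between the y axis of roller and the y axis of board, either way round below 0.5 rad).
At the end, for the whole second after the job is handed in: the roller lies at rest on the board with its centre over the 24 mm wide green band (within 12 mm of its middle line, within 35 mm of its middle across the board) and its axis within 0.2 rad of the band's direction (x of roller in the frame of band between -0.012 and 0.012 m and y of roller in the frame of band between -0.035 and 0.035 m and z of roller in the frame of band between 0.027 and 0.033 m and angle between the y axis of roller and the y axis of board, either way round below 0.2 rad and linear speed of roller below 0.01 m/s); the robot touches nothing.
It fails at once if the roller is lifted off the board (more than 10 mm) (z of roller in the frame of band above 0.04 m).
It fails at once if the roller is pushed low on its side, the fingertips at or below the height of its axis (contact force between the fingers and roller above 0.5 N and height (world z) of the grasp point below 0.057 m).
It fails at once if the hull blank, cork, flask, tweezers, jar or spool is moved more than 15 mm (distance of any of hull, cork, flask, tweezers, jar, spool from where it was at the start of the episode above 0.015 m).
It also fails if it takes over 64 s, if anything falls off the work surface, if the arm or the gripper's body presses on something with over 40 N, if the wrist force passes 120 N, or if a joint passes its speed limit or range.

## Working session

There is one attempt and no reset: what is moved stays moved. The work goes in short steps, Python scripts to look and compute and a tool call to move; the robot and the scene stay as the last step left them, time stands still between calls to the robot, and variables do not carry over. Pictures are saved under pics/ and viewed, at most 10 in all, crops included, and the job is handed in when it is done.

Besides the shell and the picture viewer there is one more tool, called by a JSON object that holds its "fn" and its "kwargs", one argument or row to a line. carry_out: Moves the arm, as the interface text tells. Its arguments: {"type":"object","properties":{"series":{"type":"array"},"grip_force":{"type":"number"}},"required":["series"]}

```bash
mkdir -p pics; python3 - <<'E'
from workcell import *
import cv2,numpy as np
for n in("scene","top"):
    cv2.imwrite(f"pics/{n}0.png",snapshot(n))
    c=camera_params(n);print(n,np.round(c["K"],1).tolist(),c["dist_coeffs"],np.round(c["pose"],3).tolist())
s=observe();print(s["time"],s["tcp_pos"],s["eef_rot"],s["opening"])
try: print(grasp_offset)
except Exception as e: print(e)
E
```

```text
scene [[560.8, 0.0, 319.9], [0.0, 560.8, 240.1], [0.0, 0.0, 1.0]] [-0.08329499  0.          0.          0.          0.        ] [[0.334, 0.635, -0.697, 1.428], [0.943, -0.233, 0.239, -0.321], [-0.011, -0.737, -0.676, 0.934], [0.0, 0.0, 0.0, 1.0]]
top [[606.9, 0.0, 312.9], [0.0, 606.9, 236.8], [0.0, 0.0, 1.0]] [-0.01066076  0.          0.          0.          0.        ] [[0.118, -0.971, 0.208, 0.282], [-0.993, -0.116, 0.025, -0.018], [-0.001, -0.21, -0.978, 1.22], [0.0, 0.0, 0.0, 1.0]]
0.1 [ 0.14287343 -0.53085225  0.2307838 ] [-3.11326183e+00 -4.11425118e-01 -1.93502098e-04] 0.08556821473706892
0.0187
```

View pics/top0.png

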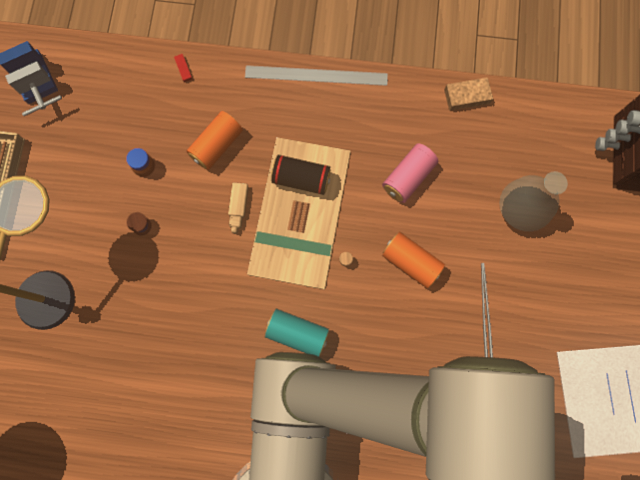

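View pics/scene0.png

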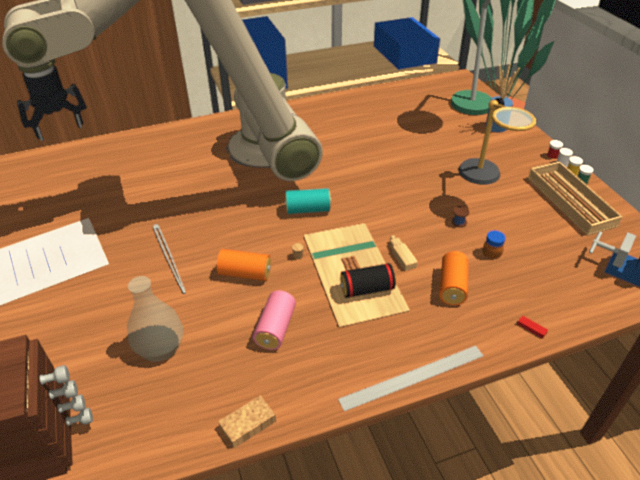

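```bash
cat > h.py <<'E'
from workcell import *
import cv2,numpy as np
def ray(n,uv):
    c=camera_params(n);P=np.array(c["pose"])
    d=cv2.undistortPoints(np.float64(uv).reshape(-1,1,2),np.array(c["K"]),np.array(c["dist_coeffs"]))[:,0]
    d=np.c_[d,np.ones(len(d))]@P[:3,:3].T
    return P[:3,3],d
def cast(n,uv,z):
    o,d=ray(n,uv);return o+d*((z-o[2])/d[:,2])[:,None]
def tri(a,b):
    o1,d1=ray("scene",[a]);o2,d2=ray("top",[b]);d1=d1[0];d2=d2[0]
    t=np.linalg.lstsq(np.c_[d1,-d2],o2-o1,rcond=None)[0]
    p,q=o1+t[0]*d1,o2+t[1]*d2;return (p+q)/2,np.linalg.norm(p-q)
BOX={"top":(245,135,355,290),"scene":(300,220,412,328)}
def mask(n,im,lo,hi,lo2=None,hi2=None):
    h=cv2.cvtColor(im,cv2.COLOR_BGR2HSV);m=cv2.inRange(h,lo,hi)
    if lo2: m|=cv2.inRange(h,lo2,hi2)
    k=np.zeros_like(m);x0,y0,x1,y1=BOX[n];k[y0:y1,x0:x1]=255
    return m&k
def big(m,k=1):
    cs=sorted(cv2.findContours(m,cv2.RETR_EXTERNAL,cv2.CHAIN_APPROX_NONE)[0],key=cv2.contourArea)[::-1][:k]
    return cs
def cen(c): m=cv2.moments(c);return m["m10"]/m["m00"],m["m01"]/m["m00"]
RED=((0,150,70),(8,255,255),(172,150,70),(180,255,255));GRN=((55,60,30),(95,255,200));BLK=((0,0,0),(180,255,60))
E
python3 - <<'E'
from h import *
C={}
for n in("scene","top"):
    im=cv2.imread(f"pics/{n}0.png")
    g=mask(n,im,*GRN);c=big(g)[0];C[n,"band"]=cen(c);print(n,"band",cen(c),cv2.contourArea(c),cv2.minAreaRect(c))
    r=mask(n,im,*RED);rs=big(r,3);print("red",[(np.round(cen(c),1),cv2.contourArea(c)) for c in rs if cv2.contourArea(c)>2])
    b=cv2.morphologyEx(mask(n,im,*BLK)|r,cv2.MORPH_OPEN,np.ones((5,5)));c=big(b)[0];C[n,"rol"]=cen(c);print("roller",cen(c),cv2.contourArea(c),cv2.minAreaRect(c))
    if n=="top":
        box=cv2.boxPoints(cv2.minAreaRect(c));print("roller box @36",np.round(cast(n,box,.036),4).tolist())
        box=cv2.boxPoints(cv2.minAreaRect(big(g)[0]));print("band box@6",np.round(cast(n,box,.006),4).tolist())
for k in("band","rol"): print(k,tri(C["scene",k],C["top",k]),cast("top",[C["top",k]],{"band":.006,"rol":.036}[k]))
# board corners by eye, top
print(cast("top",[(276,138),(350,151),(325,288),(248,275)],.006).round(4).tolist())
im=cv2.imread("pics/top0.png");s=cv2.imread("pics/scene0.png")
cv2.imwrite("pics/crop1.png",np.hstack([cv2.resize(im[130:295,240:360],None,fx=3.3,fy=3.3),cv2.resize(s[215:330,295:415],(396,544))])[:544])if 0 else cv2.imwrite("pics/crop1.png",np.hstack([cv2.resize(im[130:295,240:360],(396,545)),cv2.resize(s[215:330,295:415],(396,545))]))
E
```

```text
scene band (343.4838056680162, 249.43522267206478) 247.0 ((343.4819030761719, 249.41110229492188), (5.098987102508545, 61.56890869140625), 78.48616790771484)
red [(array([349.4, 281.8]), 70.0), (array([389.5, 274.8]), 60.5)]
roller (369.8670402445237, 280.7542876549499) 981.5 ((369.46942138671875, 280.12957763671875), (25.71234703063965, 48.853458404541016), 81.46923065185547)
top band (293.0519169329074, 243.41613418530352) 626.0 ((292.93096923828125, 243.37088012695312), (74.21488952636719, 9.762709617614746), 10.539183616638184)
red [(array([321.5, 178.8]), 59.0), (array([277.8, 168.5]), 58.0)]Traceback (most recent call last):
  File "<stdin>", line 7, in <module>
IndexError: list index out of range
```

```bash
sed -i 's/BLK=.*/BLK=((0,0,0),(180,255,85))/' h.py
python3 - <<'E'
from h import *
C={}
for n in("scene","top"):
    im=cv2.imread(f"pics/{n}0.png")
    g=mask(n,im,*GRN);C[n,"band"]=cen(big(g)[0]);r=mask(n,im,*RED)
    rs=[cen(c) for c in big(r,2)];rs.sort()
    C[n,"r0"],C[n,"r1"]=rs
    cs=big(cv2.morphologyEx(mask(n,im,*BLK)|r,cv2.MORPH_OPEN,np.ones((3,3))))
    if cs: C[n,"rol"]=cen(cs[0]);print("roller",n,cen(cs[0]),cv2.minAreaRect(cs[0]))
    if n=="top":
        print("band box@6",np.round(cast(n,cv2.boxPoints(cv2.minAreaRect(big(g)[0])),.006),4).tolist())
for k in("band","rol","r0","r1"):
    try: print(k,tri(C["scene",k],C["top",k]),cast("top",[C["top",k]],{"band":.006}.get(k,.036)))
    except KeyError as e: print(e)
print(cast("top",[(276,138),(350,151),(325,288),(248,275)],.006).round(4).tolist())
im=cv2.imread("pics/top0.png");s=cv2.imread("pics/scene0.png")
cv2.imwrite("pics/crop1.png",np.hstack([cv2.resize(im[130:295,240:360],(396,545)),cv2.resize(s[215:330,295:415],(396,545))]))
E
```

```text
roller scene (368.5662768031189, 280.2344750765803) ((368.33428955078125, 280.1998291015625), (26.302032470703125, 51.67476272583008), 80.27242279052734)
roller top (300.17199074074074, 174.50335648148146) ((300.064697265625, 174.4588165283203), (54.77494430541992, 28.41789436340332), 12.52880573272705)
band box@6 [[0.5167, 0.1288, 0.006], [0.537, 0.1279, 0.006], [0.5265, -0.0238, 0.006], [0.5063, -0.0224, 0.006]]
band (array([0.5215    , 0.05109462, 0.00427271]), np.float64(0.0024352746036196316)) [[0.52152301 0.05216459 0.006     ]]
rol (array([0.66055825, 0.05425057, 0.0334014 ]), np.float64(0.00026653168339329)) [[0.65968391 0.05396521 0.036     ]]
r0 (array([0.65526104, 0.05763321, 0.03517196]), np.float64(0.08867070256059076)) [[0.66709873 0.10091757 0.036     ]]
r1 (array([0.66787882, 0.05077919, 0.05371507]), np.float64(0.08950623475242965)) [[0.65565524 0.00966193 0.036     ]]
[[0.7436, 0.1166, 0.006], [0.7332, -0.0423, 0.006], [0.4384, -0.023, 0.006], [0.4462, 0.1344, 0.006]]
```

View pics/crop1.png

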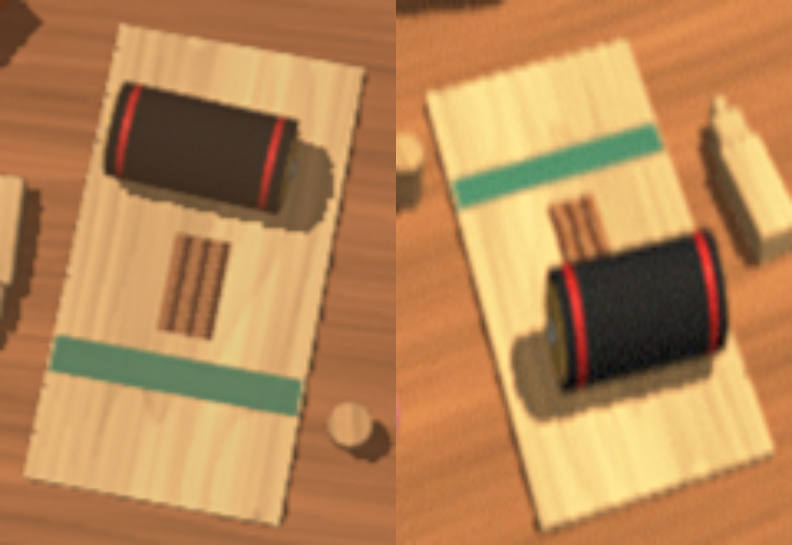

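The roller is the black one with red rings at top (300,174) / scene (369,280). The orange pair (214,139), (414,261), pink (410,173) and teal (297,332) cylinders lack those colours, and the crop confirms the choice. The roller triangulates to z 33 mm (expected 36) at (0.660, 0.054), and the band to z 4 mm (expected 6) at (0.5215, 0.052), so it has about 138 mm to travel.

{"fn": "carry_out", "kwargs": {
  "series": [
    [[0,0,10],[6,-4,0],5],
    [[0,0,21],[12,-8,0],5],
    [[0,0,21],[18,-12,0],5],
    [[0,0,21],[24,-16,0],5],
    [[0,0,21],[30,-20,0],5],
    [[0,0,21],[35,-23,0],5],
    [[0,0,21],[40,-26,0],5],
    [[0,0,21],[46,-30,0],5],
    [[0,0,21],[51,-33,0],5],
    [[0,0,21],[56,-36.5,0],5],
    [[0,0,21],[61,-40,0],5],
    [[0,0,21],[65.9,-42.8,0],5]
  ]
}}

```text
time: 1.6
tcp_pos: [0.6426, 0.0271, 0.231]
eef_rot: [3.137, -0.163, -0.001]
contact_force: [1.3, -1.2, 0.8]
opening: 0.0502
finger_force: 0.0
```

```bash
cat > st.py <<'E'
from h import *
from scipy.spatial.transform import Rotation as R
s=observe();M=R.from_rotvec(s["eef_rot"]).as_matrix()
print(round(s["time"],2),np.round(s["tcp_pos"],4),"F",np.round(s["contact_force"],1),"op",round(s["opening"],4),"q",np.round(s["q"],2));print(M.round(3).tolist())
g=np.array([.663,.054,.095])
print("to hover, tool cm",np.round(M.T@(g-s["tcp_pos"])*100,2))
E
python3 st.py
```

```text
1.6 [0.6426 0.0271 0.231 ] F [ 1.3 -1.2  0.8] op 0.0502 q [-0.14  0.55  1.01 -0.    1.58  1.53]
[[0.995, -0.103, -0.001], [-0.103, -0.995, -0.0], [-0.001, 0.0, -1.0]]
to hover, tool cm [ 1.76 -2.89 13.6 ]
```

{"fn": "carry_out", "kwargs": {
  "series": [
    [[0,0,0],[0,0,0],5],
    [[0,0,0],[0,0,0],5]
  ]
}}

```text
time: 1.85
tcp_pos: [0.6413, 0.025, 0.2308]
eef_rot: [3.137, -0.163, -0.002]
contact_force: [0.9, -0.0, 0.4]
opening: 0.0499
finger_force: 0.0
```

```bash
python3 st.py
```

```text
1.85 [0.6413 0.025  0.2308] F [ 0.9 -0.   0.4] op 0.0499 q [-0.15  0.55  1.02 -0.    1.58  1.53]
[[0.995, -0.103, -0.001], [-0.103, -0.995, -0.0], [-0.001, 0.0, -1.0]]
to hover, tool cm [ 1.88 -3.11 13.58]
```

{"fn": "carry_out", "kwargs": {
  "series": [
    [[0,0,0],[2.4,-3.1,3],5],
    [[0,0,0],[2.4,-3.1,8],5],
    [[0,0,0],[2.4,-3.1,12],5],
    [[0,0,0],[2.4,-3.1,13.6],5],
    [[0,0,0],[2.4,-3.1,14.6],5],
    [[0,0,0],[2.4,-3.1,15],5],
    [[0,0,0],[2.4,-3.1,15],5]
  ]
}}

```text
time: 2.72
tcp_pos: [0.6691, 0.0534, 0.0823]
eef_rot: [3.137, -0.163, 0.002]
contact_force: [0.7, -0.2, 1.2]
opening: 0.0501
finger_force: 0.0
```

```bash
python3 st.py; python3 - <<'E'
from h import *
a=snapshot("scene");b=snapshot("top");cv2.imwrite("pics/a1.png",np.hstack([cv2.resize(b[120:300,230:370],(400,514)),cv2.resize(a[190:350,290:415],(400,514))]))
E
```

```text
2.73 [0.6691 0.0534 0.0823] F [ 0.7 -0.2  1.2] op 0.0501 q [-0.1   0.71  1.14 -0.    1.29  1.58]
[[0.995, -0.104, 0.002], [-0.104, -0.995, -0.0], [0.002, 0.0, -1.0]]
to hover, tool cm [-0.61  0.   -1.27]
```

View pics/a1.png

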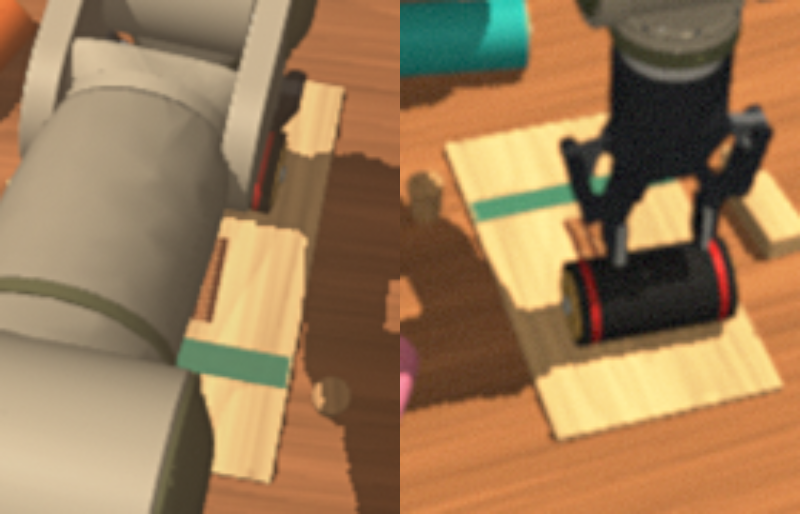

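{"fn": "carry_out", "kwargs": {
  "series": [
    [[0,0,0],[0,0,0.6],5],
    [[0,0,0],[0,0,1.1],5],
    [[0,0,0],[0,0,1.5],5],
    [[0,0,0],[0,0,1.5],5],
    [[0,0,0],[0,0,1.5],5]
  ]
}}

```text
time: 3.45
tcp_pos: [0.6688, 0.0536, 0.0664]
eef_rot: [3.137, -0.163, 0.0]
contact_force: [-0.4, -0.1, 0.7]
opening: 0.0499
finger_force: 0.0
```

{"fn": "carry_out", "kwargs": {
  "series": [
    [[0,0,0],[0,0,0.2],5],
    [[0,0,0],[0,0,0.2],5]
  ]
}}

```text
time: 3.7
tcp_pos: [0.6687, 0.0536, 0.0642]
eef_rot: [3.137, -0.163, -0.0]
contact_force: [-0.1, -0.4, 0.2]
opening: 0.05
finger_force: 0.0
```

{"fn": "carry_out", "kwargs": {
  "series": [
    [[0,0,0],[0,0,0.2],5],
    [[0,0,0],[0,0,0.2],5]
  ]
}}

```text
time: 3.95
tcp_pos: [0.6692, 0.0535, 0.0629]
eef_rot: [3.137, -0.163, 0.002]
contact_force: [-0.6, 1.1, 3.8]
opening: 0.0499
finger_force: 1.9
```

{"fn": "carry_out", "kwargs": {
  "series": [
    [[0,0,0],[-0.6,0,0.05],5],
    [[0,0,0],[-1.4,0,0.05],5],
    [[0,0,0],[-2.2,0,0.05],5],
    [[0,0,0],[-2.8,0,0.05],5],
    [[0,0,0],[-3.2,0,0.05],5],
    [[0,0,0],[-3.2,0,0.05],5]
  ]
}}

```text
time: 4.7
tcp_pos: [0.6372, 0.0571, 0.0628]
eef_rot: [-3.137, 0.163, -0.003]
contact_force: [-0.3, 1.7, 6.7]
opening: 0.0498
finger_force: 3.3
```

```bash
cat > look.py <<'E'
from h import *
import sys
B=np.array([.5215,.052]);u=np.array([-.998,.064]);v=np.array([.064,.998])
BOX["scene"]=(285,200,412,328)
im=snapshot("scene")
r=mask("scene",im,*RED);cs=[c for c in big(r,2) if cv2.contourArea(c)>10]
# each ring: front-most visible; silhouette centroid cast at mid height
p=[cast("scene",[cen(c)],.046)[0][:2] for c in cs];print("rings",[np.round(cen(c),1).tolist() for c in cs],[cv2.contourArea(c) for c in cs])
if len(p)==2:
    m=(p[0]+p[1])/2;a=p[0]-p[1];a*=np.sign(a[1]);print("mid",m.round(4),"u,v from band mm",((m-B)@u*1000).round(1),((m-B)@v*1000).round(1),"yaw deg vs band",np.degrees(np.arctan2(a@-u,a@v)).round(1),"len",np.linalg.norm(a).round(3))
if len(sys.argv)>1: cv2.imwrite("pics/"+sys.argv[1],cv2.resize(im[190:350,280:420],(700,600)))
E
python3 look.py; python3 - <<'E'
import re
s=open('look.py').read().replace('snapshot("scene")','cv2.imread("pics/scene0.png")');exec(s)
E
```

```text
rings [[387.2, 270.0], [347.9, 278.4]] [63.5, 54.0]
mid [0.6538 0.0546] u,v from band mm -131.8 11.1 yaw deg vs band 0.3 len 0.091
rings [[349.4, 281.8], [389.5, 274.8]] [70.0, 60.5]
mid [0.6667 0.0534] u,v from band mm -144.9 10.7 yaw deg vs band 3.1 len 0.091
```

{"fn": "carry_out", "kwargs": {
  "series": [
    [[0,0,0],[0,0,-0.8],5],
    [[0,0,-2],[1.2,0,-0.8],5],
    [[0,0,-2],[2.2,0,-0.6],5],
    [[0,0,-2],[2.2,0,0],5],
    [[0,0,-2],[2.2,0,0.05],5],
    [[0,0,-2],[1.4,0,0.05],5],
    [[0,0,-2],[0.5,0,0.05],5],
    [[0,0,-2],[-0.4,0,0.05],5],
    [[0,0,-2],[-1.2,0,0.05],5],
    [[0,0,-2],[-1.8,0,0.05],5],
    [[0,0,-2],[-2.0,0,0.05],5],
    [[0,0,-2],[-2.0,0,0.05],5]
  ]
}}

```text
time: 6.25
tcp_pos: [0.6176, 0.0592, 0.0628]
eef_rot: [-3.14, 0.109, -0.005]
contact_force: [0.2, 0.9, 10.1]
opening: 0.0501
finger_force: 5.5
```

```bash
python3 look.py
```

```text
rings [[384.3, 263.1], [345.5, 272.3]] [64.5, 55.0]
mid [0.6334 0.0568] u,v from band mm -111.3 12.0 yaw deg vs band -1.7 len 0.092
```

{"fn": "carry_out", "kwargs": {
  "series": [
    [[0,0,0],[0,0,-0.8],5],
    [[0,0,-2],[1.2,0,-0.8],5],
    [[0,0,-2],[2.2,0,-0.6],5],
    [[0,0,-2],[2.2,0,0],5],
    [[0,0,-2],[2.2,0,0],5],
    [[0,0,-1],[1.4,0,0],5],
    [[0,0,0],[0.5,0,0],5],
    [[0,0,1],[-0.4,0,0],5],
    [[0,0,2],[-1.2,0,0],5],
    [[0,0,2],[-1.8,0,0],5],
    [[0,0,2],[-2.1,0,0],5],
    [[0,0,2],[-2.1,0,0],5]
  ]
}}

```text
time: 7.8
tcp_pos: [0.5967, 0.0615, 0.0628]
eef_rot: [-3.136, 0.163, -0.006]
contact_force: [-0.1, 5.8, 11.5]
opening: 0.0499
finger_force: 6.0
```

```bash
python3 look.py a2.png
```

```text
rings [[381.3, 257.5], [342.5, 265.1]] [63.5, 52.0]
mid [0.6123 0.0584] u,v from band mm -90.2 12.2 yaw deg vs band 1.1 len 0.091
```

View pics/a2.png

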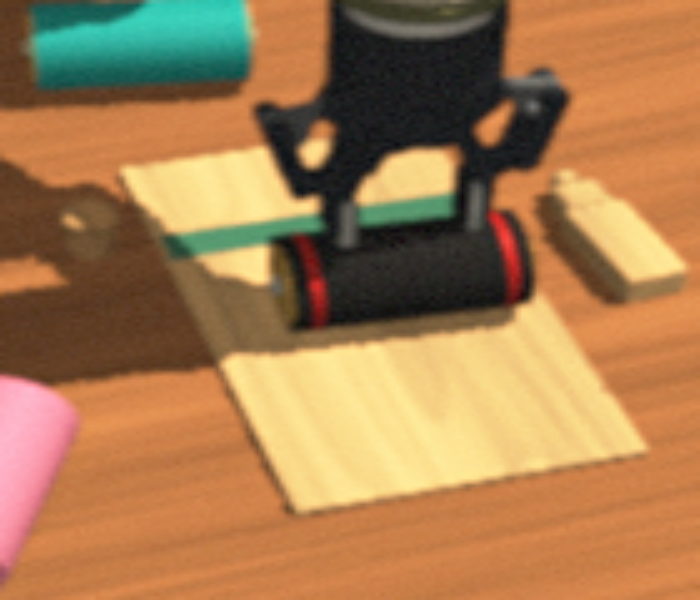

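The picture shows both fingertips resting on the roller's top. The roller is square to the band, and the hull and cork are untouched. I'll keep stroking.

{"fn": "carry_out", "kwargs": {
  "series": [
    [[0,0,0],[0,0,-0.8],5],
    [[0,0,0],[1.2,0,-0.8],5],
    [[0,0,0],[2.2,0,-0.6],5],
    [[0,0,0],[2.2,0,0],5],
    [[0,0,0],[2.2,0,0],5],
    [[0,0,0],[1.4,0,0],5],
    [[0,0,0],[0.5,0,0],5],
    [[0,0,0],[-0.4,0,0],5],
    [[0,0,-1],[-1.2,0,0],5],
    [[0,0,-1],[-1.8,0,0],5],
    [[0,0,-1],[-2.1,0,0],5],
    [[0,0,-1],[-2.1,0,0],5]
  ]
}}

```text
time: 9.35
tcp_pos: [0.5758, 0.0632, 0.0628]
eef_rot: [-3.138, 0.136, -0.006]
contact_force: [-0.7, 3.7, 13.0]
opening: 0.0503
finger_force: 6.6
```

```bash
python3 look.py
```

```text
rings [[378.4, 250.6], [340.2, 258.5]] [61.0, 48.0]
mid [0.5902 0.0612] u,v from band mm -68.0 13.6 yaw deg vs band 0.1 len 0.092
```

{"fn": "carry_out", "kwargs": {
  "series": [
    [[0,0,0],[0,0,-0.8],5],
    [[0,0,0],[1.2,0,-0.8],5],
    [[0,0,0],[2.2,0,-0.6],5],
    [[0,0,0],[2.2,0,-0.05],5],
    [[0,0,0],[2.2,0,-0.05],5],
    [[0,0,0],[1.4,0,-0.05],5],
    [[0,0,0],[0.5,0,-0.05],5],
    [[0,0,0],[-0.4,0,-0.05],5],
    [[0,0,0],[-1.2,0,-0.05],5],
    [[0,0,0],[-1.8,0,-0.05],5],
    [[0,0,0],[-2.1,0,-0.05],5],
    [[0,0,0],[-2.1,0,-0.05],5]
  ]
}}

```text
time: 10.9
tcp_pos: [0.5539, 0.0655, 0.0629]
eef_rot: [-3.137, 0.135, -0.003]
contact_force: [1.4, 6.7, 6.8]
opening: 0.0499
finger_force: 3.6
```

```bash
python3 look.py
```

```text
rings [[375.5, 243.8], [337.9, 251.7]] [59.0, 47.5]
mid [0.5672 0.0642] u,v from band mm -44.9 15.1 yaw deg vs band -0.2 len 0.092
```

{"fn": "carry_out", "kwargs": {
  "series": [
    [[0,0,0],[0,0,-0.8],5],
    [[0,0,0],[1.2,0,-0.8],5],
    [[0,0,0],[2.2,0,-0.6],5],
    [[0,0,0],[2.2,0,0],5],
    [[0,0,0],[2.2,0,0],5],
    [[0,0,0],[1.4,0,0],5],
    [[0,0,0],[0.5,0,0],5],
    [[0,0,0],[-0.4,0,0],5],
    [[0,0,0],[-1.2,0,0],5],
    [[0,0,0],[-1.8,0,0],5],
    [[0,0,0],[-2.1,0,0],5],
    [[0,0,0],[-2.1,0,0],5]
  ]
}}

```text
time: 12.45
tcp_pos: [0.5331, 0.0671, 0.0629]
eef_rot: [-3.137, 0.135, -0.003]
contact_force: [0.4, 5.9, 6.6]
opening: 0.0499
finger_force: 3.4
```

```bash
python3 look.py
```

```text
rings [[372.8, 237.6], [335.8, 245.3]] [55.5, 46.0]
mid [0.5454 0.0671] u,v from band mm -22.9 16.6 yaw deg vs band -0.5 len 0.091
```

{"fn": "carry_out", "kwargs": {
  "series": [
    [[0,0,0],[0,0,-0.8],5],
    [[0,0,0],[1.0,0,-0.8],5],
    [[0,0,0],[1.6,0,-0.6],5],
    [[0,0,0],[1.6,0,0],5],
    [[0,0,0],[1.6,0,0],5],
    [[0,0,0],[0.8,0,0],5],
    [[0,0,0],[0,0,0],5],
    [[0,0,0],[-0.7,0,0],5],
    [[0,0,0],[-1.2,0,0],5],
    [[0,0,0],[-1.5,0,0],5],
    [[0,0,0],[-1.5,0,0],5],
    [[0,0,0],[-1.5,0,0],5]
  ]
}}

```text
time: 14.0
tcp_pos: [0.5193, 0.0683, 0.0628]
eef_rot: [-3.137, 0.136, -0.005]
contact_force: [-0.6, 5.2, 12.3]
opening: 0.05
finger_force: 6.2
```

{"fn": "carry_out", "kwargs": {
  "series": [
    [[0,0,0],[0,0,-1],5],
    [[0,0,0],[0,0,-4],5],
    [[0,0,0],[0,0,-10],5],
    [[0,0,0],[0,6,-16],5],
    [[0,0,0],[0,12,-16],5],
    [[0,0,0],[0,18,-16],5],
    [[0,0,0],[0,24,-16],5],
    [[0,0,0],[0,30,-16],5],
    [[0,0,0],[0,34,-16],5],
    [[0,0,0],[0,34,-16],5]
  ]
}}

```text
time: 15.25
tcp_pos: [0.4882, -0.274, 0.2209]
eef_rot: [-3.138, 0.142, 0.002]
contact_force: [-0.0, 0.4, 0.1]
opening: 0.0501
finger_force: 0.0
```

```bash
python3 look.py; python3 - <<'E'
from h import *
B=np.array([.5215,.052]);u=np.array([-.998,.064]);v=np.array([.064,.998])
im=snapshot("top");cv2.imwrite("pics/a3.png",im)
r=mask("top",im,*RED)
p=[cast("top",[cen(c)],.046)[0][:2] for c in big(r,2)]
b=cv2.morphologyEx(mask("top",im,*BLK)|r,cv2.MORPH_OPEN,np.ones((3,3)));c=big(b)[0];m=cast("top",[cen(c)],.036)[0][:2]
for q in(m,(p[0]+p[1])/2):print(q.round(4),(q-B)@u*1000,(q-B)@v*1000)
print(observe()["tcp_pos"])
E
```

```text
rings [[333.8, 239.2], [370.9, 233.2]] [59.0, 57.0]
mid [0.5269 0.0696] u,v from band mm -4.3 17.9 yaw deg vs band 2.9 len 0.091
[0.5187 0.0704] 3.985099356510174 18.18167161053268
[0.5176 0.0719] 5.199487690450152 19.651598375260967
[ 0.4887519  -0.27093811  0.22139047]
```

View pics/a3.png

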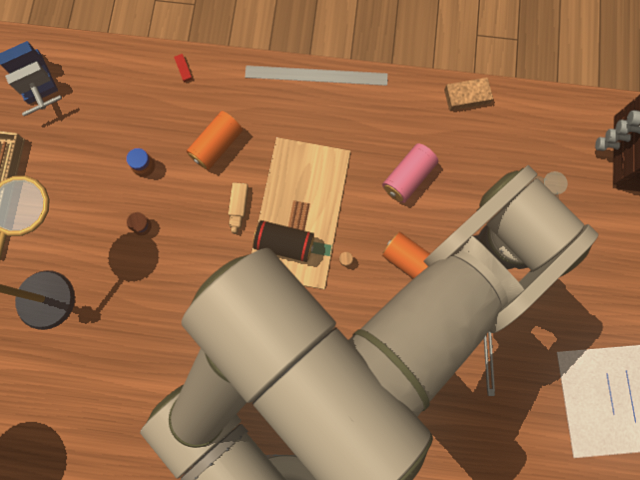

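```bash
python3 look.py; python3 - <<'E'
from h import *
a=cv2.imread("pics/scene0.png");b=snapshot("scene");cv2.imwrite("pics/a4.png",b)
E
```

```text
rings [[333.8, 239.2], [370.9, 233.2]] [59.0, 54.5]
mid [0.5271 0.0695] u,v from band mm -4.4 17.9 yaw deg vs band 3.1 len 0.091
```

View pics/a4.png

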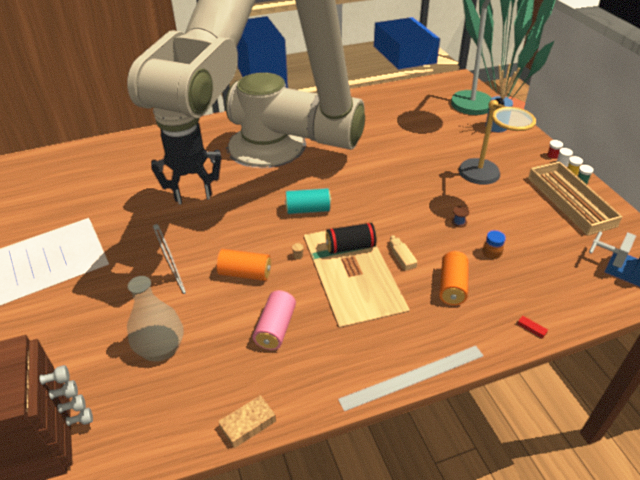

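The roller lies still over the band at scene (352,237). The flask, tweezers, cork and hull look unmoved, and the hand is clear.

```bash
python3 -c "
from workcell import *
print(sign_off())"
```

```text
the job is handed in; nothing more can be done
None
```

I rolled the roller about 140 mm across the planks in seven light fingertip strokes on its top. It lies at rest on the green band, about 3–4 mm off the band's middle line, 18 mm off its middle across the board, and about 3° out of line. The hand is clear, nothing else on the desk appears to have moved, and the job is handed in; the hand-in returned no verdict.

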